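# Count out three bolts, then hold the end cover against the sprung gear case

### The job

First put exactly three of the five bolts into the steel tray for the mechanic, leaving the other two standing on the mat. Then stand the end cover on the base plate in front of the gear case, centred and square to it, and press its flat face against the sprung disc with a steady force of about 10 N, which pushes the disc half way in (never right in), so that the mechanic can drive the screws. Finish while still holding it there with that push; do not let go, and leave the grease tin, screwdriver and jar alone.

Things in the scene. Friction and masses are not known exactly. Their poses are not given: they have to be found in the camera images.
- bolt0: one of five identical steel flange bolts, each standing head down on the mat with its shank upright: flange 26 mm across and 4 mm thick at the bottom, hexagon 19 mm across up to 13 mm, round shank 12 mm thick from 13 to 44 mm height; 50 g. Origin: centre of the flange's underside, z along the shank
- bolt1: one of five identical steel flange bolts, each standing head down on the mat with its shank upright: flange 26 mm across and 4 mm thick at the bottom, hexagon 19 mm across up to 13 mm, round shank 12 mm thick from 13 to 44 mm height; 50 g. Origin: centre of the flange's underside, z along the shank
- bolt2: one of five identical steel flange bolts, each standing head down on the mat with its shank upright: flange 26 mm across and 4 mm thick at the bottom, hexagon 19 mm across up to 13 mm, round shank 12 mm thick from 13 to 44 mm height; 50 g. Origin: centre of the flange's underside, z along the shank
- bolt3: one of five identical steel flange bolts, each standing head down on the mat with its shank upright: flange 26 mm across and 4 mm thick at the bottom, hexagon 19 mm across up to 13 mm, round shank 12 mm thick from 13 to 44 mm height; 50 g. Origin: centre of the flange's underside, z along the shank
- bolt4: one of five identical steel flange bolts, each standing head down on the mat with its shank upright: flange 26 mm across and 4 mm thick at the bottom, hexagon 19 mm across up to 13 mm, round shank 12 mm thick from 13 to 44 mm height; 50 g. Origin: centre of the flange's underside, z along the shank
- mat: black rubber parts mat, fixed to the bench, 130 (x) by 210 (y) by 3 mm; origin: centre of its underside
- tray: open steel screw tray, fixed to the bench, 90 (x) by 160 (y) mm outside, 18 mm high, walls 4 mm, floor 4 mm thick; origin: centre of its underside
- gearcase: gear case: lying ribbed aluminium cylinder, 77 mm across, 105 mm long plus a red end, on a fixed steel base plate 100 mm wide (y), 12 mm thick, from x = -117 to 153 mm. Origin: bench level, below the centre of the case's flat near face; x points level from that face into the case. Axis 50 mm, top 89 mm above the bench. The cover stands on the bare plate in front of the face (x below 0)
- disc_face (a point): centre of the outer face of the sprung steel disc (54 mm across) in the case's near face; at rest the disc stands 16 mm out of the case face, at x = -16 mm, z = 50 mm in the case's frame
- disc (a joint): how far the disc is pushed in along the case's x, in m: 0 at rest, 0.016 right in (flush with the case). A spring without preload returns it: 1.25 N per mm, so 10 N at 8 mm, half way
- cover: aluminium end cover, standing on the bench, 0.26 to 0.46 kg: flange plate 80 (y) by 76 (z) mm, 10 mm thick (x = 30 to 40 mm), and behind it a block 30 mm wide (y), 56 mm high and 62 mm long (x = -32 to 30 mm) to grip from above. Origin: underside of the block, midway along it (1 mm); x points forward out of the plate's flat front face, z up
- cover_face (a point): centre of the front face of the cover's plate, at x = 40 mm, z = 38 mm in the cover's frame; it belongs on the centre of the disc's face
- tin: blue grease tin with a pale band, 66 mm across, 80 mm high, a bystander; origin: centre of its underside
- screwdriver: screwdriver with a red handle, 190 mm long, lying on the bench, a bystander; origin: about the middle of its length, underside
- jar: grey jar with a black cap, 52 mm across, 60 mm high, a bystander; origin: centre of its underside
Not all that is in view belongs to the job. Leave any blue or yellow look-alike of the bolt1 alone.

How it is judged:
By the outcome, as a careful person would: the job done as asked, in the order asked, and still so for the second after the job is handed in, while the arm keeps its last pose, push and grip.
It also fails if it takes over 72 s, if anything falls off the work surface, if the arm or the gripper's body presses on something with over 40 N, if the wrist force passes 120 N, or if a joint passes its speed limit or range.

### The arm

A 6-joint arm with a two-finger parallel gripper is mounted at the origin on the work surface. World frame = base frame: x ahead of the robot, y to its left, z up, the work surface at z = 0. Lengths are in m, angles in rad, forces in N, time in s.
With the tool pointing down it reaches from about 0.375 to 0.9 m from the base axis. Payload 3.1 kg.
Tool frame: the origin (TCP) lies between the finger pads; the fingertips stand 11 mm ahead of it and the grasp point (between the pads) lies 8 mm behind it; z points along the fingers, y is the line along which they close (so a half turn about z gives the same grasp; the last joint's range is limited). The gripper opens to 87 mm and grips with 3 to 60 N. Pads are 19 mm wide; open, the fingers measure 117 mm over their backs; the gripper's body (75 mm by 190 mm) begins 51 mm behind the grasp point.
Start: joints at [1.143, 0.527, 1.433, -0, 1.181, -0.178], TCP at [0.154, 0.606, 0.234] pointing down, gripper open.
Joint ranges: [-3.08, 3.08], [-0.75, 2.2], [0.22, 2.44], [-1.43, 4.57], [0, 2.65], [-2.85, 2.85]. Speed limits (rad/s): [2.79, 2.79, 3.14, 3.14, 3.14, 3.14].

### API

Orientations are given as a unit quaternion [x, y, z, w].
In Python, from rig import get_obs, camera, hand_in gives the robot as it stands.
- The arm moves only by the shell command python3 -m pendant 'ROWS' [FORCE]. ROWS is JSON, a list that holds one entry, the list of rows, each a list of 7 numbers: the shift along the tool's x, y, z in m, then the turn, a rotation vector about the tool's x, y, z in degrees, then the opening, from 0 (shut) to 1 (fully open). In form: [[[x, y, z, ax, ay, az, fingers], ...]]. A call has exactly 5 rows; each row shifts and turns the commanded pose from where the row before left it, along the tool's axes as they then stand; what a row does not reach is not made up. A row lasts 1/8 s, in which the tool goes at most 62.5 mm and 10.7 degrees, less where a joint would pass 70% of its speed; a pose out of reach is approached as far as the arm can. A call with a gripper value outside its range is refused whole. The fingers move at their own pace and stop on an object; FORCE is the grip in N (left out, the last holds). Time passes only in rows, so rows that do not move let the fingers close, or fill a call up. It gives the time, the measured TCP pose, the force, the opening and the grip force at its end, in the units of the state.
- get_obs(): the state, without advancing time (a new reading comes with each control period).
- camera(name): name is "scene" or "side" or "wrist"; returns a dict with "img" (480x640x3 uint8, red, green, blue), "intrinsics" (3x3 intrinsics, pixels), "k1" (the pictures are not rectified: a ray, as slopes to the right and down, at radius r is drawn at 1 + k1 r^2 times it, then the intrinsics apply), "R" (3x3) and "t" (3): a world point X has camera coordinates R X + t; the wrist camera has in their place "T_tool_cam" (4x4, takes a point from camera to tool coordinates, whose origin is the TCP and whose axes are the flange's). Camera axes: x right, y down, z forward; pixel columns grow to the right and rows downward; lengths in m; the calibration is good to about 2 mm. A picture is of the moment at which its call begins: read the wrist's pose just before it. There is no depth.
- hand_in(): hands the job in; it is judged then, once.
The state is a dict: "time": time; "q": joint angles; "joint_velocities": joint speeds; "joint_torque": joint torques, N m; "position": TCP position; "tool_rot": TCP orientation; "ft_force": force on the tool from outside, world axes, zero at the start; "moment": the same for the moment, N m; "grip_width": finger opening in m; "grip_force": force on a finger pad.
Only numpy, scipy, OpenCV 4.12 (cv2) and the standard library are available. Lean on these libraries where they do the work, as an engineer would, in place of code of your own. Each camera call takes 0.05 s, during which the arm holds its last target. There are 200 camera calls.

## Working session

There is one attempt and no reset: what is moved stays moved. The work goes in short steps, Python scripts to look and compute and a shell command to move; the robot and the scene stay as the last step left them, time stands still between calls to the robot, and variables do not carry over. Pictures are saved under pics/ and viewed, at most 12 in all, crops included, and the job is handed in when it is done.

```bash
mkdir -p pics; ls
python3 - <<'E'
from rig import get_obs,camera
import cv2,numpy as np
o=get_obs();print({k:np.round(v,3).tolist() for k,v in o.items()})
ims=[]
for n in("scene","side","wrist"):
    c=camera(n);cv2.imwrite(f"pics/{n}0.png",c["img"][:,:,::-1]);print(n,c["intrinsics"].tolist(),c["k1"],{k:np.round(c[k],3).tolist() for k in c if k in("R","t","T_tool_cam")})
E
```

```text
pics
{'time': 0.0, 'q': [1.144, 0.528, 1.434, 0.0, 1.181, -0.179], 'joint_velocities': [0.0, -0.001, -0.001, -0.0, -0.001, 0.002], 'joint_torque': [0.0, -44.004, -17.659, 0.063, 0.058, -0.0], 'position': [0.154, 0.605, 0.233], 'tool_rot': [0.124, 0.992, -0.001, -0.0], 'ft_force': [0.116, 0.744, -0.212], 'moment': [0.017, -0.006, 0.056], 'grip_force': 0.0, 'grip_width': 0.087}
scene [[494.717995266383, 0.0, 317.19174285317297], [0.0, 494.717995266383, 246.644402181205], [0.0, 0.0, 1.0]] -0.13378462724381743 {'R': [[0.359, 0.933, -0.002], [0.702, -0.272, -0.659], [-0.615, 0.235, -0.752]], 't': [-0.268, -0.387, 1.288]}
side [[466.24752025495377, 0.0, 317.9947331368064], [0.0, 466.24752025495377, 238.1190236591718], [0.0, 0.0, 1.0]] 0.004680190062584542 {'R': [[0.947, -0.322, -0.026], [-0.182, -0.467, -0.865], [0.266, 0.824, -0.5]], 't': [-0.544, 0.192, 0.821]}
wrist [[428.1313314742137, 0.0, 323.10350614462806], [0.0, 428.1313314742137, 238.6403470542997], [0.0, 0.0, 1.0]] -0.05157223310717277 {'T_tool_cam': [[0.0, -0.97, -0.243, 0.066], [1.0, 0.0, 0.0, 0.001], [-0.0, -0.243, 0.97, -0.151], [0.0, 0.0, 0.0, 1.0]]}
```

View pics/scene0.png

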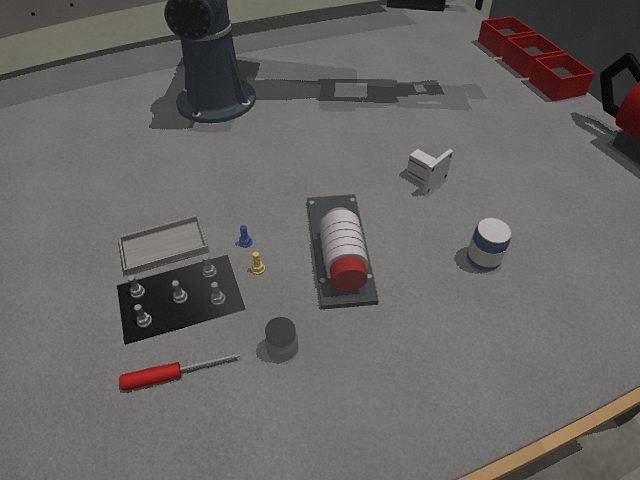

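View pics/side0.png

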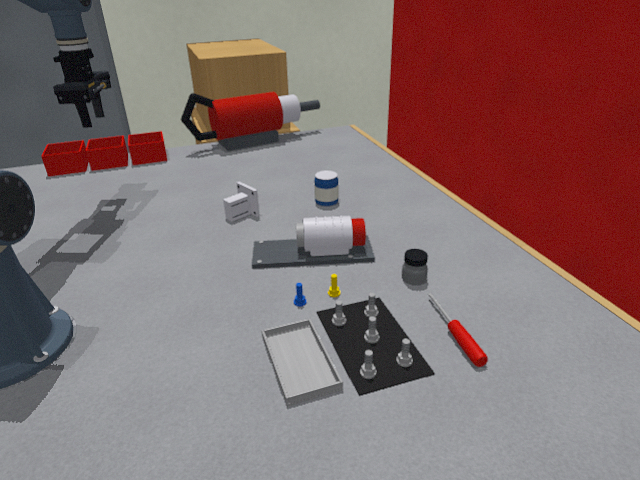

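The scene view shows five bolts on the mat (tops near (134,282), (140,310), (178,285), (208,262) and (216,288)) with the tray at (163,243) to the left. The case is at (343,250) and the cover at (430,168). The side view agrees: bolts at (338,314), (371,305), (372,330), (368,363) and (405,352), the cover at (241,203) and the plate at (312,250). The blue and yellow bolts are decoys.

```bash
cat > h.py <<'E'
import numpy as np,cv2
from rig import get_obs,camera
from scipy.spatial.transform import Rotation as Rot
def cam(name):
    o=get_obs();c=camera(name)
    if name=="wrist":
        T=np.eye(4);T[:3,:3]=Rot.from_quat(o["tool_rot"]).as_matrix();T[:3,3]=o["position"]
        M=np.linalg.inv(T@np.array(c["T_tool_cam"]));c["R"],c["t"]=M[:3,:3],M[:3,3]
    c["R"]=np.array(c["R"]);c["t"]=np.array(c["t"]);c["K"]=np.array(c["intrinsics"]);return c
def rays(c,px):
    D=np.array([c["k1"],0,0,0.]);u=cv2.undistortPoints(np.array(px,float).reshape(-1,1,2),c["K"],D).reshape(-1,2)
    d=np.c_[u,np.ones(len(u))]@c["R"];return -c["R"].T@c["t"],d/np.linalg.norm(d,axis=1)[:,None]
def plane(c,px,z):
    o,d=rays(c,px);return o+d*((z-o[2])/d[:,2])[:,None]
def tri(c1,p1,c2,p2):
    o1,d1=rays(c1,p1);o2,d2=rays(c2,p2);out=[]
    for a,b in zip(d1,d2):
        s=np.linalg.lstsq(np.c_[a,-b],o2-o1,rcond=None)[0];P,Q=o1+s[0]*a,o2+s[1]*b;out.append([*(P+Q)/2,np.linalg.norm(P-Q)])
    return np.array(out)
def proj(c,X):
    return cv2.projectPoints(np.array(X,float).reshape(-1,1,3),cv2.Rodrigues(c["R"])[0],c["t"],c["K"],np.array([c["k1"],0,0,0.]))[0].reshape(-1,2)
def comps(mask,amin=20):
    n,l,s,ce=cv2.connectedComponentsWithStats(mask.astype(np.uint8));return [(s[i],ce[i],l==i) for i in range(1,n) if s[i][4]>=amin]
E
python3 - <<'E'
from h import *
np.set_printoptions(precision=4,suppress=True)
C={n:cam(n) for n in("scene","side")}
T={}
for n,box in(("scene",(100,250,260,350)),("side",(300,290,450,400))):
    g=C[n]["img"].max(2);m=np.zeros_like(g);x0,y0,x1,y1=box;m[y0:y1,x0:x1]=(g[y0:y1,x0:x1]<45)
    k=max(comps(m),key=lambda a:a[0][4]);cn=np.vstack(cv2.findContours(k[2].astype(np.uint8),0,2)[0]);h=cv2.convexHull(cn)
    q=cv2.approxPolyDP(h,6,True).reshape(-1,2);print(n,"mat",q.tolist(),plane(C[n],q,.003)[:,:2].tolist())
    hm=cv2.fillConvexPoly(np.zeros_like(g),cv2.erode,1) if 0 else cv2.fillConvexPoly(np.zeros_like(g),h,1)
    for s,ce,mm in comps((g>60)&(hm>0),25):
        ys,xs=np.nonzero(mm);t=ys<ys.min()+4
        print(n,"blob",s.tolist(),ce,"top",xs[t].mean(),ys.min(),"base xy",plane(C[n],[[xs.mean(),ys.max()-4]],.005)[0,:2],"top xy",plane(C[n],[[xs[t].mean(),ys.min()+2]],.047)[0,:2])
tr=[(120,240),(201,219),(207,247),(125,271)];print("tray",plane(C["scene"],tr,.018)[:,:2].tolist())
print("traySide",plane(C["side"],[(263,332),(309,321),(341,383),(289,400)],.018)[:,:2].tolist())
print("plate",plane(C["scene"],[(307,199),(355,195),(377,298),(323,305)],.012)[:,:2].tolist())
print("plateS",plane(C["side"],[(252,241),(254,265),(374,262),(371,238)],.012)[:,:2].tolist())
a=cv2.hconcat([cv2.resize(C["scene"]["img"][140:200,395:465],None,fx=5,fy=5),cv2.resize(C["side"]["img"][175:235,215:285],None,fx=5,fy=5)])
cv2.imwrite("pics/cov.png",a[:,:,::-1])
E
```

```text
scene mat [[218, 316], [125, 344], [117, 286], [183, 267]] [[0.6654158619289723, -0.15154022834289171], [0.6650514086804629, -0.3128238543202331], [0.5364694766239884, -0.31178262779639987], [0.536133250853996, -0.18743314740652786]]
scene blob [172, 280, 7, 6, 39] [174.9231 282.5641] top 175.0 280 base xy [ 0.5651 -0.2077] top xy [ 0.6026 -0.2051]
scene blob [130, 283, 15, 15, 136] [137.25   290.5515] top 137.68421052631578 283 base xy [ 0.5676 -0.2776] top xy [ 0.5859 -0.2675]
scene blob [173, 288, 15, 15, 137] [180.1533 295.7372] top 180.38888888888889 288 base xy [ 0.6061 -0.2059] top xy [ 0.6227 -0.1995]
scene blob [134, 304, 8, 6, 38] [137.3421 306.6053] top 137.5 304 base xy [ 0.5941 -0.2811] top xy [ 0.6298 -0.2738]
scene blob [137, 312, 15, 15, 140] [144.2143 319.8071] top 146.0 312 base xy [ 0.6341 -0.2746] top xy [ 0.6508 -0.2626]
side mat [[378, 298], [433, 374], [359, 394], [317, 312]] [[0.6639972336542844, -0.10298788364716249], [0.6613881843033538, -0.31199767428269165], [0.535881164319499, -0.3088491119448542], [0.5385695075222733, -0.1017098348601414]]
side blob [364
[... 524 characters left out ...]
3, -0.29095395835098203], [0.44042441041488656, -0.12958153178946252], [0.5175862263258172, -0.13458195977760792], [0.5198704428895622, -0.2904268929599304]]
traySide [[0.4274761000812144, -0.1380124435943446], [0.5115443696658851, -0.13825558393900528], [0.513118188788162, -0.29219035658455084], [0.43009936234267515, -0.2961454140237492]]
plate [[0.4572649465192553, 0.08832857044883843], [0.48187722348602513, 0.1856313433132897], [0.7345418715767018, 0.11511456534047279], [0.7142003724956556, 0.02252246349869272]]
plateS [[0.4757118107853603, 0.1899577444725835], [0.4585892314771649, 0.08663030791896043], [0.7046615266908703, 0.004752060302106842], [0.7414176428626034, 0.10144785496226516]]
```

View pics/cov.png

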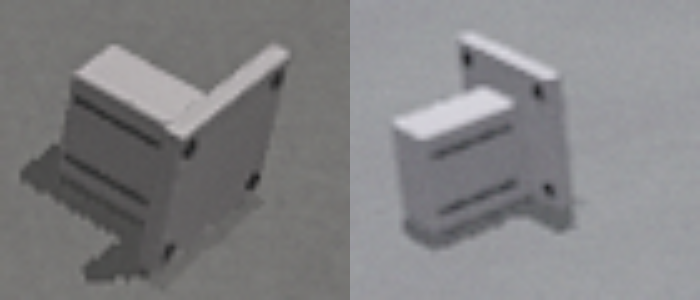

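The crop shows the cover's plate top edge, scene (430.6,166.4)–(453,149.6) and side (307.4→ zoomed (558,78))–(zoomed (462,33)). The block lies behind it on the robot side.

Run:
```python
from h import *
np.set_printoptions(precision=4,suppress=True)
a,b=cam("scene"),cam("side")
S=lambda P:[(395+x/5,140+y/5) for x,y in P]
D=lambda P:[(215+(x-350)/5,175+y/5) for x,y in P]
# plate top -y end,+y end ; block rear-top corner (+y / -y)
print(tri(a,S([(172,130),(285,48),(113,44),(74,84)]),b,D([(558,78),(462,33),(395,124),(418,140)])))
# swapped guess for block corners, and bolt tops / case top checks
print(tri(a,S([(74,84)]),b,D([(395,124)])), tri(a,S([(74,84)]),b,D([(418,140)])))
print("bolts",tri(a,[(134,278),(138,306),(175,282),(207,258),(213,284)],b,[(368,351),(406,340),(372,318),(338,302),(372,295)]))
```

```text
[[0.5219 0.3279 0.0774 0.003 ]
 [0.4873 0.4041 0.0759 0.001 ]
 [0.4396 0.3502 0.0558 0.0021]
 [0.4495 0.3272 0.052  0.0051]]
[[0.443  0.3322 0.054  0.0183]] [[0.4495 0.3272 0.052  0.0051]]
bolts [[ 0.5668 -0.2713  0.0462  0.0013]
 [ 0.6317 -0.2724  0.0494  0.0007]
 [ 0.6038 -0.2045  0.0491  0.0011]
 [ 0.5674 -0.1404  0.0458  0.0027]
 [ 0.6309 -0.1445  0.0482  0.0004]]
```

```bash
python3 -m pendant '[[[0,0,0,0,0,-7.1,1],[0,0,0,0,0,-7.1,1],[-0.04,-0.045,0,0,0,0,1],[-0.04,-0.045,0,0,0,0,1],[-0.04,-0.045,0,0,0,0,1]]]' && python3 -m pendant '[[[-0.04,-0.045,0,0,0,0,1],[-0.04,-0.045,0,0,0,0,1],[-0.04,-0.045,0,0,0,0,1],[-0.019,-0.059,0,0,0,0,1],[-0.019,-0.059,0,0,0,0,1]]]' && python3 -m pendant '[[[-0.019,-0.059,0,0,0,0,1],[-0.019,-0.059,0,0,0,0,0.5],[-0.019,-0.059,0,0,0,0,0.5],[-0.019,-0.059,0,0,0,0,0.5],[-0.019,-0.059,0.01,0,0,0,0.5]]]' && python3 -m pendant '[[[-0.019,-0.059,0.01,0,0,0,0.5],[-0.019,-0.059,0.01,0,0,0,0.5],[0,0,0,0,0,0,0.5],[0,0,0,0,0,0,0.5],[0,0,0,0,0,0,0.5]]]'
python3 - <<'E'
from h import *
c=cam("wrist");o=get_obs();cv2.imwrite("pics/w1.png",c["img"][:,:,::-1]);print(o["position"],o["tool_rot"],o["grip_width"])
np.set_printoptions(precision=4,suppress=True)
for n,b in zip("ABCDE",[(.567,-.272),(.632,-.272),(.604,-.2045),(.567,-.14),(.631,-.1445)]): print(n,proj(c,[[*b,.047],[*b,.003]]).round(0).tolist())
print("tray",proj(c,[[x,y,.018] for x,y in((.43,-.295),(.43,-.135),(.52,-.135),(.52,-.295))]).round(0).tolist())
E
```

```text
time: 0.98
position: [0.2747, 0.4695, 0.2337]
tool_rot: [-0.0, 1.0, 0.0, 0.0]
ft_force: [1.1, 0.4, 0.3]
grip_width: 0.0872
grip_force: 0.0
time: 1.6
position: [0.4324, 0.2157, 0.2337]
tool_rot: [0.0, 1.0, 0.0, 0.001]
ft_force: [1.4, -0.0, -0.2]
grip_width: 0.087
grip_force: 0.0
time: 2.22
position: [0.5273, -0.0797, 0.2244]
tool_rot: [0.001, 1.0, -0.0, 0.001]
ft_force: [1.1, 0.2, 0.0]
grip_width: 0.0549
grip_force: 0.0
time: 2.85
position: [0.5633, -0.1933, 0.2039]
tool_rot: [-0.0, 1.0, 0.0, -0.0]
ft_force: [0.2, -0.4, -0.8]
grip_width: 0.0434
grip_force: 0.0
[ 0.56350307 -0.19322171  0.20403688] [-4.48989058e-04  9.99999885e-01  1.22823158e-04 -1.13877913e-04] 0.043483863288069406
A [[215.0, 229.0], [228.0, 218.0]]
B [[220.0, 311.0], [232.0, 290.0]]
C [[307.0, 277.0], [309.0, 260.0]]
D [[394.0, 229.0], [385.0, 218.0]]
E [[384.0, 310.0], [377.0, 289.0]]
tray [[184.0, 39.0], [401.0, 39.0], [396.0, 162.0], [192.0, 162.0]]
```

View pics/w1.png

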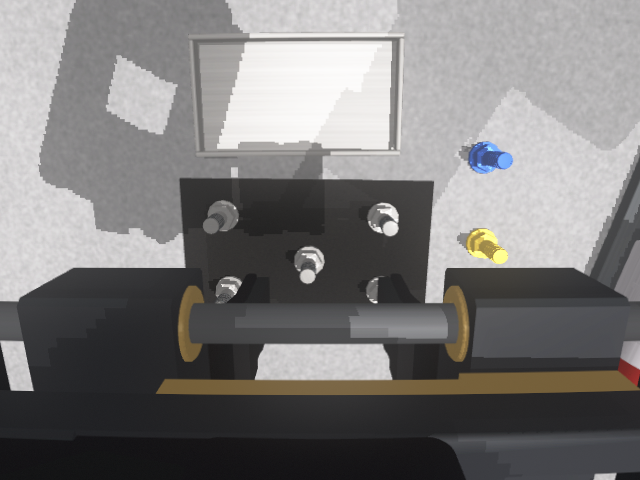

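The wrist view shows bolt tops at A (211,226), C (307,276) and D (390,229). The tray spans x 190–404, y 36–155, all within 3 mm of the triangulated positions. I'll take A, D and C, starting with A.

```bash
python3 -m pendant '[[[0,-0.041,0,0,0,0,0.4],[-0.0015,-0.041,0.02,0,0,0,0.4],[0,0,0.052,0,0,0,0.4],[0,0,0.052,0,0,0,0.4],[0,0,0.05,0,0,0,0.4]]]' 20 && python3 -m pendant '[[[0,0,0,0,0,0,0.4],[0,0,0,0,0,0,0.08],[0,0,0,0,0,0,0.08],[0,0,0,0,0,0,0.08],[0,0,0,0,0,0,0.08]]]' 20
```

```text
time: 3.52
position: [0.5656, -0.2757, 0.0289]
tool_rot: [-0.0, 1.0, -0.0, 0.0]
ft_force: [0.1, -1.7, -0.2]
grip_width: 0.0347
grip_force: 0.0
time: 4.15
position: [0.5663, -0.2774, 0.0318]
tool_rot: [0.001, 1.0, -0.001, 0.001]
ft_force: [-1.0, 0.5, 6.2]
grip_width: 0.0111
grip_force: 20.0
```

```bash
python3 -m pendant '[[[0,0,-0.04,0,0,0,0.08],[0,0,-0.03,0,0,0,0.08],[0.054,0.01,0,0,0,0,0.08],[0.053,0.01,0,0,0,0,0.08],[0,0,0,0,0,0,0.08]]]' 20
python3 - <<'E'
from h import *
o=get_obs();print(o["position"],o["ft_force"],o["grip_width"])
c=cam("wrist");d=cam("side");p=o["position"];u,v=proj(d,[p])[0].astype(int);print(u,v)
a=cv2.resize(d["img"][v-50:v+50,u-60:u+60],(400,333));b=cv2.resize(c["img"],(444,333))
cv2.imwrite("pics/g1.png",cv2.hconcat([a,b])[:, :800,::-1])
E
```

```text
time: 4.78
position: [0.4531, -0.2537, 0.0996]
tool_rot: [0.001, 1.0, 0.003, -0.003]
ft_force: [0.9, 0.4, -0.8]
grip_width: 0.0112
grip_force: 20.0
[ 0.45310459 -0.25367667  0.09964867] [ 0.87289382  0.38635555 -0.82530845] 0.0112325103793181
293 335
```

View pics/g1.png

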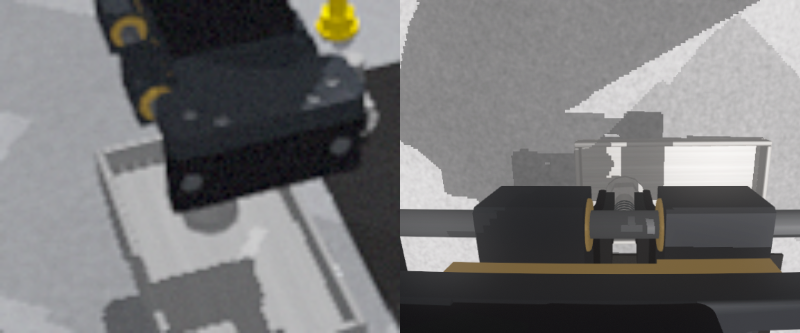

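The bolt is held between the fingers, over the left end of the tray. Next I lower it, release it, and go to D.

```bash
python3 -m pendant '[[[-0.005,0,0.03,0,0,0,0.08],[0,0,0.028,0,0,0,0.08],[0,0,0.01,0,0,0,0.08],[0,0,0,0,0,0,0.08],[0,0,0,0,0,0,0.3]]]' 20 && python3 -m pendant '[[[0,0,0,0,0,0,0.3],[0,0,-0.025,0,0,0,0.3],[0,0,-0.045,0,0,0,0.4],[-0.054,0.03,-0.005,0,0,0,0.4],[-0.053,0.03,0.005,0,0,0,0.4]]]' && python3 -m pendant '[[[0,0.05,0,0,0,0,0.4],[0,0,0.04,0,0,0,0.4],[0,0,0.03,0,0,0,0.4],[0,0,0,0,0,0,0.4],[0,0,0,0,0,0,0.4]]]'
```

```text
time: 5.5
position: [0.4644, -0.2574, 0.0321]
tool_rot: [0.0, 1.0, -0.001, 0.001]
ft_force: [0.4, 0.2, 0.2]
grip_width: 0.0157
grip_force: 0.0
time: 6.12
position: [0.5726, -0.1976, 0.104]
tool_rot: [0.002, 1.0, -0.001, 0.002]
ft_force: [0.9, -0.7, -0.3]
grip_width: 0.0342
grip_force: 0.0
time: 6.75
position: [0.5711, -0.1473, 0.0326]
tool_rot: [0.001, 1.0, -0.0, 0.001]
ft_force: [0.3, -0.5, 1.3]
grip_width: 0.0346
grip_force: 0.0
```

```bash
python3 -m pendant '[[[0.004,0.004,0.001,0,0,0,0.4],[0,0,0,0,0,0,0.08],[0,0,0,0,0,0,0.08],[0,0,0,0,0,0,0.08],[0,0,0,0,0,0,0.08]]]' 20 && python3 -m pendant '[[[0,0,-0.04,0,0,0,0.08],[0,0,-0.03,0,0,0,0.08],[0.054,-0.015,0,0,0,0,0.08],[0.053,-0.013,0,0,0,0,0.08],[0,0,0,0,0,0,0.08]]]' 20
```

```text
time: 7.38
position: [0.5666, -0.143, 0.0309]
tool_rot: [0.0, 1.0, -0.0, 0.0]
ft_force: [0.7, -0.5, 2.1]
grip_width: 0.0112
grip_force: 20.0
time: 8.0
position: [0.4546, -0.1696, 0.1004]
tool_rot: [0.002, 1.0, 0.002, -0.003]
ft_force: [0.7, 0.2, -0.9]
grip_width: 0.0114
grip_force: 20.0
```

```bash
python3 -m pendant '[[[-0.004,0,0.03,0,0,0,0.08],[0,0,0.028,0,0,0,0.08],[0,0,0.01,0,0,0,0.08],[0,0,0,0,0,0,0.08],[0,0,0,0,0,0,0.3]]]' 20 && python3 -m pendant '[[[0,0,0,0,0,0,0.3],[0,0,-0.025,0,0,0,0.3],[0,0,-0.045,0,0,0,0.4],[-0.049,-0.012,-0.005,0,0,0,0.4],[-0.049,-0.012,0.005,0,0,0,0.4]]]' && python3 -m pendant '[[[-0.048,-0.011,0,0,0,0,0.4],[0,0,0.04,0,0,0,0.4],[0,0,0.03,0,0,0,0.4],[0,0,0,0,0,0,0.4],[0,0,0,0,0,0,0.4]]]'
```

```text
time: 8.62
position: [0.464, -0.1709, 0.0331]
tool_rot: [0.0, 1.0, -0.0, 0.001]
ft_force: [-0.5, 0.2, 0.7]
grip_width: 0.0157
grip_force: 0.0
time: 9.25
position: [0.5634, -0.1957, 0.1053]
tool_rot: [0.001, 1.0, -0.001, 0.002]
ft_force: [-0.1, -0.3, -0.3]
grip_width: 0.0344
grip_force: 0.0
time: 9.88
position: [0.6099, -0.2063, 0.0339]
tool_rot: [0.0, 1.0, -0.0, 0.001]
ft_force: [-0.1, -0.0, 0.7]
grip_width: 0.0349
grip_force: 0.0
```

Then place it at (0.492, -0.212).

```bash
python3 -m pendant '[[[0.005,0.001,0.003,0,0,0,0.4],[0,0,0,0,0,0,0.08],[0,0,0,0,0,0,0.08],[0,0,0,0,0,0,0.08],[0,0,0,0,0,0,0.08]]]' 20 && python3 -m pendant '[[[0,0,-0.04,0,0,0,0.08],[0,0,-0.03,0,0,0,0.08],[0.057,-0.004,0,0,0,0,0.08],[0.057,-0.003,0,0,0,0,0.08],[0,0,0,0,0,0,0.08]]]' 20
```

```text
time: 10.5
position: [0.6045, -0.205, 0.0299]
tool_rot: [0.0, 1.0, -0.0, 0.0]
ft_force: [-0.4, -0.0, 1.4]
grip_width: 0.0114
grip_force: 20.0
time: 11.12
position: [0.4847, -0.2096, 0.0991]
tool_rot: [0.002, 1.0, 0.002, -0.004]
ft_force: [0.2, -0.2, -0.5]
grip_width: 0.0112
grip_force: 20.0
```

```bash
python3 -m pendant '[[[0,0,0.03,0,0,0,0.08],[0,0,0.028,0,0,0,0.08],[0,0,0.01,0,0,0,0.08],[0,0,0,0,0,0,0.08],[0,0,0,0,0,0,0.3]]]' 20 && python3 -m pendant '[[[0,0,0,0,0,0,0.3],[0,0,-0.03,0,0,0,0.3],[0,0,-0.06,0,0,0,0.4],[-0.012,0.052,-0.03,0,0,0,0.4],[-0.012,0.052,-0.03,0,0,0,0.4]]]' && python3 -m pendant '[[[-0.012,0.052,-0.03,0,0,0,1],[-0.012,0.052,-0.03,0,0,0,1],[-0.012,0.052,-0.03,0,0,0,1],[-0.012,0.052,0,0,0,0,1],[0,0,0,0,0,0,1]]]' && python3 -m pendant '[[[0,0,0,0,0,0,1],[0,0,0,0,0,0,1],[0,0,0,0,0,0,1],[0,0,0,0,0,0,1],[0,0,0,0,0,0,1]]]'
python3 - <<'E'
from h import *
import pickle
o=get_obs();print(o["position"],o["tool_rot"])
c=cam("wrist");pickle.dump(c,open("w2.pkl","wb"));s=cam("scene")
im=c["img"].copy();b=cv2.resize(s["img"][210:345,105:260],None,fx=1.0,fy=1.0);im[480-135:,640-155:]=b
cv2.imwrite("pics/w2.png",im[:,:,::-1])
E
```

```text
time: 11.75
position: [0.4912, -0.2121, 0.0322]
tool_rot: [0.0, 1.0, -0.0, 0.001]
ft_force: [-0.2, -0.7, 0.5]
grip_width: 0.0159
grip_force: 0.0
time: 12.38
position: [0.5149, -0.1073, 0.1837]
tool_rot: [0.002, 1.0, -0.0, 0.001]
ft_force: [0.8, -0.5, 0.5]
grip_width: 0.034
grip_force: 0.0
time: 13.0
position: [0.5628, 0.1037, 0.2727]
tool_rot: [-0.002, 1.0, 0.0, 0.001]
ft_force: [-0.3, -1.0, 0.8]
grip_width: 0.0767
grip_force: 0.0
time: 13.62
position: [0.5626, 0.0997, 0.2716]
tool_rot: [0.001, 1.0, -0.0, -0.0]
ft_force: [-0.2, 0.7, 0.4]
grip_width: 0.0868
grip_force: 0.0
[0.56261841 0.09970178 0.27162509] [ 8.55511141e-04  9.99999630e-01 -7.60826816e-06 -9.13496185e-05]
```

View pics/w2.png

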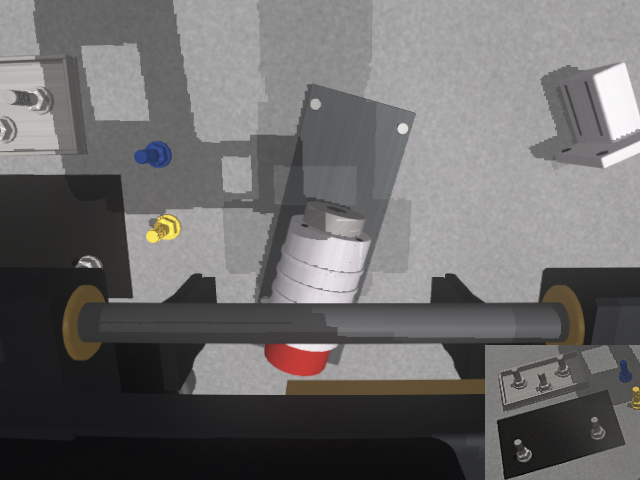

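The wrist view shows the plate's near corners at (313,84) and (415,112), its left edge running to (262,298), its screws at (316,104) and (403,128), the disc at (337,210) and the cover at (600,115). The inset shows three bolts standing in the tray and two left on the mat. I take a second view from over the gap, to triangulate the case and the cover.

```bash
python3 -m pendant '[[[0.02,0.053,0,0,0,0,1],[0.02,0.053,0,0,0,0,1],[0.01,0.054,0,0,0,0,1],[0,0,0,0,0,0,1],[0,0,0,0,0,0,1]]]' && python3 -m pendant '[[[0,0,0,0,0,0,1],[0,0,0,0,0,0,1],[0,0,0,0,0,0,1],[0,0,0,0,0,0,1],[0,0,0,0,0,0,1]]]'
python3 - <<'E'
from h import *
import pickle
c=cam("wrist");pickle.dump(c,open("w3.pkl","wb"));o=get_obs();print(o["position"],o["tool_rot"])
cv2.imwrite("pics/w3.png",c["img"][:,:,::-1])
E
```

```text
time: 14.35
position: [0.5127, 0.2601, 0.2716]
tool_rot: [-0.0, 1.0, -0.0, 0.0]
ft_force: [0.2, 0.7, -0.5]
grip_width: 0.0873
grip_force: 0.0
time: 14.98
position: [0.5128, 0.26, 0.2717]
tool_rot: [0.001, 1.0, -0.0, -0.0]
ft_force: [-0.2, -0.0, 0.3]
grip_width: 0.087
grip_force: 0.0
[0.51279208 0.26013693 0.27169573] [ 5.31535621e-04  9.99999859e-01 -4.02650855e-06 -3.49857160e-06]
```

View pics/w3.png

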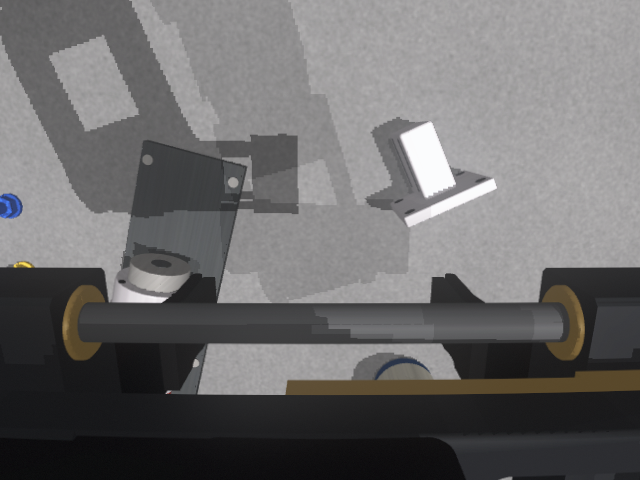

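This view shows the plate corners at (147,140) and (246,166), the disc at (160,265), the bright block top at (400,135)–(455,187) and the cover plate's top edge at (408,222)–(495,183).

```bash
cat > m.py <<'E'
from h import *
import pickle
np.set_printoptions(precision=4,suppress=True)
w2,w3=[pickle.load(open(f"w{i}.pkl","rb")) for i in(2,3)]
def edge(c,p,q,r=6):  # points of strongest gradient across segment p-q -> fitted line pts
    g=cv2.GaussianBlur(cv2.cvtColor(c["img"],cv2.COLOR_RGB2GRAY),(0,0),1).astype(np.float32)
    p,q=np.array(p,float),np.array(q,float);d=(q-p)/np.linalg.norm(q-p);n=np.array([-d[1],d[0]]);s=np.arange(-r,r+.1,.25);P=[]
    for a in np.linspace(.08,.92,40):
        L=p+a*(q-p)+s[:,None]*n;v=cv2.remap(g,L[:,0].astype(np.float32),L[:,1].astype(np.float32),1).ravel();k=np.abs(np.gradient(v));i=k.argmax()
        if k[i]>1.5:P.append(L[i])
    P=np.array(P,np.float32);f=cv2.fitLine(P,cv2.DIST_HUBER,0,.01,.01).ravel();return f[2:],f[:2],len(P)
def cross(a,b):
    s=np.linalg.solve(np.c_[a[1],-b[1]],b[0]-a[0]);return a[0]+s[0]*a[1]
E
python3 - <<'E'
from m import *
r=[]
for c,cs in((w2,[(313,84),(415,113),(268,268),(375,256)]),(w3,[(147,140),(246,166),(123,255),(222,268)])):
    near,left,right=edge(c,cs[0],cs[1]),edge(c,cs[0],cs[2]),edge(c,cs[1],cs[3])
    px=[cross(near,left),cross(near,right)];fl=left[0],right[0];r.append(px)
    e=plane(c,px+[left[0]+0*left[1],right[0]],.012)[:,:2];
    A=lambda v:np.degrees(np.arctan2(v[1],v[0]))
    print(near[2],left[2],right[2],np.array(px),e[:2],"w",np.linalg.norm(e[1]-e[0]),"yaw near",A(e[1]-e[0])-90,"L",A(e[2]-e[0]),"R",A(e[3]-e[1]))
print("plate tri",tri(w2,r[0],w3,r[1]))
print("screws tri",tri(w2,[(316,104),(403,128.5)],w3,[(147.5,159.5),(233,182.5)]))
g=w3["img"].min(2)
for z,th in((.056,215),):
    for s,ce,m in sorted(comps(g>th,200),key=lambda a:-a[0][4])[:2]:
        cn=cv2.findContours(m.astype(np.uint8),0,1)[0][0];q=cv2.approxPolyDP(cv2.convexHull(cn),5,True).reshape(-1,2)
        print(s.tolist(),ce,q.tolist());print(plane(w3,q,z)[:,:2])
E
```

```text
40 40 40 [[310.2446  82.5305]
 [415.6386 112.0826]] [[0.4525 0.0892]
 [0.4785 0.1867]] w 0.10088518536292777 yaw near -14.9458323276357 L -14.673672466338866 R -15.134457801872879
40 40 40 [[143.0882 138.1855]
 [247.392  165.6475]] [[0.4515 0.091 ]
 [0.4779 0.1891]] w 0.10156272677729428 yaw near -15.06686130873645 L -15.133479036686325 R -15.355002840588085
plate tri [[0.4517 0.089  0.0069 0.0004]
 [0.4783 0.188  0.0058 0.0001]]
screws tri [[0.4714 0.0944 0.0142 0.0002]
 [0.4935 0.1751 0.0145 0.0002]]
[401, 122, 55, 75, 2273] [427.8539 158.9569] [[430, 122], [455, 183], [425, 196], [401, 135]]
[[0.4386 0.3502]
 [0.4894 0.3746]
 [0.5007 0.3492]
 [0.4493 0.3263]]
[405, 179, 92, 48, 980] [451.5684 202.148 ] [[493, 179], [494, 189], [408, 225], [405, 218]]
[[0.4858 0.4075]
 [0.4944 0.4091]
 [0.5263 0.3356]
 [0.52   0.3327]]
```

```bash
python3 -m pendant '[[[0.022,0.045,0,0,0,0,1],[0.022,0.044,0,0,0,0,1],[0,0,0,0,0,-8.3,1],[0,0,0,0,0,-8.2,1],[0,0,0,0,0,-8.2,1]]]' && python3 -m pendant '[[[0,0,0.06,0,0,0,1],[0,0,0.06,0,0,0,1],[0,0,0.03,0,0,0,1],[0,0,0,0,0,0,1],[0,0,0,0,0,0,1]]]'
python3 - <<'E'
from h import *
o=get_obs();print(o["position"],Rot.from_quat(o["tool_rot"]).as_matrix()[:2,1])
c=cam("wrist");g=c["img"].min(2);cv2.imwrite("pics/w4.png",c["img"][:,:,::-1])
y=np.array([np.cos(np.radians(114.7)),np.sin(np.radians(114.7))]);x=np.array([y[1],-y[0]]);O=np.array([.4712,.3503])
print(proj(c,[[*(O+a*x+b*y),.056] for a,b in((-32,-15),(-32,15),(28,15),(28,-15)) for a,b in[(a/1e3,b/1e3)]]).round().tolist())
E
```

```text
time: 15.65
position: [0.4686, 0.3496, 0.2717]
tool_rot: [-0.216, 0.976, -0.0, -0.0]
ft_force: [-0.2, 1.1, 0.3]
grip_width: 0.0872
grip_force: 0.0
time: 16.27
position: [0.4699, 0.3498, 0.1229]
tool_rot: [-0.213, 0.977, 0.0, 0.001]
ft_force: [0.3, -0.0, 0.0]
grip_width: 0.0873
grip_force: 0.0
[0.4699277  0.34981682 0.1229173 ] [-0.41705037  0.90888337]
[[292.0, 201.0], [350.0, 201.0], [349.0, 310.0], [294.0, 310.0]]
```

View pics/w4.png

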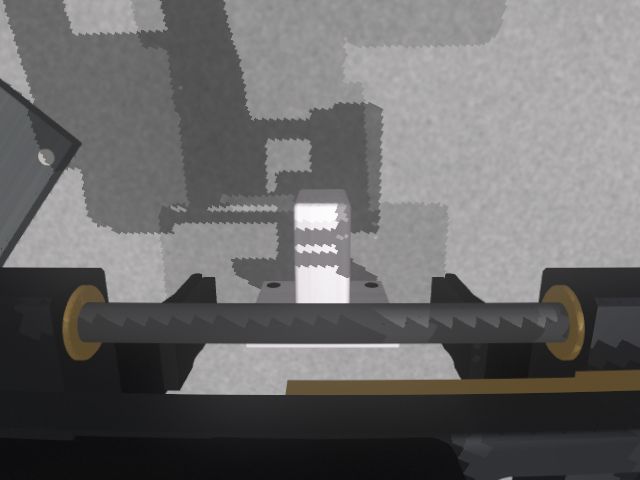

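The block's rear top edge is at row 203, columns 295–350, as predicted, and it is square to the tool. I descend and grip.

```bash
python3 -m pendant '[[[0,0,0.05,0,0,0,1],[0,0,0.03,0,0,0,1],[0,0,0.012,0,0,0,1],[0,0,0,0,0,0,1],[0,0,0,0,0,0,0.25]]]' 40 && python3 -m pendant '[[[0,0,0,0,0,0,0.25],[0,0,0,0,0,0,0.25],[0,0,0,0,0,0,0.25],[0,0,0,0,0,0,0.25],[0,0,0,0,0,0,0.25]]]' 40
```

```text
time: 16.95
position: [0.4701, 0.3499, 0.0313]
tool_rot: [-0.213, 0.977, 0.0, 0.002]
ft_force: [0.2, 0.2, 1.4]
grip_width: 0.0822
grip_force: 0.0
time: 17.58
position: [0.4688, 0.3492, 0.0296]
tool_rot: [-0.213, 0.977, -0.0, -0.0]
ft_force: [-0.6, 0.1, 0.1]
grip_width: 0.0352
grip_force: 0.0
```

```bash
python3 -m pendant '[[[0,0,0,0,0,0,0.25],[0,0,0,0,0,0,0.25],[0,0,0,0,0,0,0.25],[0,0,-0.02,0,0,0,0.25],[0,0,-0.02,0,0,0,0.25]]]' 40 && python3 -m pendant '[[[0,0,-0.02,0,0,9.9,0.25],[0,0,0,0,0,9.9,0.25],[0,0,0,0,0,9.9,0.25],[0,0,0,0,0,9.95,0.25],[0,0,0,0,0,0,0.25]]]' && python3 -m pendant '[[[-0.0214,-0.051,0,0,0,0,0.25],[-0.0214,-0.051,0,0,0,0,0.25],[-0.0214,-0.051,0,0,0,0,0.25],[-0.0214,-0.051,0,0,0,0,0.25],[0,0,0,0,0,0,0.25]]]' && python3 -m pendant '[[[0,0,0,0,0,0,0.25],[0,0,0,0,0,0,0.25],[0,0,0,0,0,0,0.25],[0,0,0,0,0,0,0.25],[0,0,0,0,0,0,0.25]]]'
python3 - <<'E'
from h import *
import pickle
o=get_obs();y=Rot.from_quat(o["tool_rot"]).as_matrix()[:2,1];print(o["position"],np.degrees(np.arctan2(y[1],y[0]))-90,o["ft_force"])
c=cam("wrist");pickle.dump(c,open("w5.pkl","wb"));cv2.imwrite("pics/w5.png",c["img"][:,:,::-1])
print(proj(c,[[.452,.0895,.012],[.478,.1875,.012],[.4713,.094,.012],[.493,.175,.012]]).round(1).tolist())
E
```

```text
time: 18.2
position: [0.4677, 0.3488, 0.069]
tool_rot: [-0.213, 0.977, -0.0, -0.002]
ft_force: [-0.1, -0.6, -4.1]
grip_width: 0.0298
grip_force: 40.0
time: 18.82
position: [0.468, 0.3489, 0.0889]
tool_rot: [0.13, 0.992, -0.001, -0.001]
ft_force: [-0.5, 0.2, -4.4]
grip_width: 0.0296
grip_force: 40.0
time: 19.45
position: [0.4996, 0.1264, 0.0895]
tool_rot: [0.132, 0.991, -0.0, 0.0]
ft_force: [0.5, 1.0, -3.5]
grip_width: 0.0296
grip_force: 40.0
time: 20.08
position: [0.4986, 0.1305, 0.0897]
tool_rot: [0.13, 0.992, -0.0, 0.0]
ft_force: [-0.3, 0.1, -4.3]
grip_width: 0.0296
grip_force: 40.0
[0.4986398  0.13048628 0.08970305] -14.948568070301093 [-0.33383016  0.11507961 -4.34900492]
[[225.4, 192.8], [413.8, 192.5], [244.1, 224.6], [397.3, 224.7]]
```

View pics/w5.png

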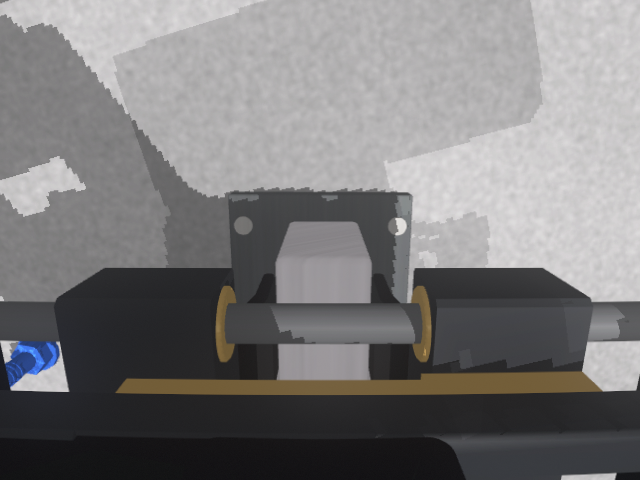

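The held cover is over the plate. The plate's near corners are at (229,192) and (411,193), the screws at (243.5,225.5) and (398,226.5), and the block's rear face has its top edge at (276–372, 262) and bottom edge at (290–357, 222). Subpixel offset next.

Run:
```python
from m import *
c=pickle.load(open("w5.pkl","rb"));o=get_obs();R=Rot.from_quat(o["tool_rot"]).as_matrix();p=o["position"]
tl=lambda X:(X-p)@R
g=cv2.cvtColor(c["img"],cv2.COLOR_RGB2GRAY)
L,Rr,N=edge(c,(230,200),(232,264),4),edge(c,(411,198),(410,264),4),edge(c,(235,193),(405,193),4)
pl=tl(plane(c,[cross(N,L),cross(N,Rr),L[0],Rr[0]],.012));print("plate tool",L[2],Rr[2],N[2],pl,"w",np.linalg.norm(pl[1]-pl[0]))
print("yaw L,R,N",[np.degrees(np.arctan2(*v)) for v in(( (pl[2]-pl[0])[1],(pl[2]-pl[0])[0]),((pl[3]-pl[1])[1],(pl[3]-pl[1])[0]),((pl[1]-pl[0])[0],(pl[1]-pl[0])[1]))])
sc=[]
for u in(243,398):
    s=c["img"][214:238,u-12:u+12].min(2)>125 if u<300 else c["img"][214:238,u-12:u+9].min(2)>110
    k=max(comps(s,5),key=lambda a:a[0][4]);sc.append((u-12+k[1][0],214+k[1][1]))
print("screws",sc,tl(plane(c,sc,.0135)))
BL,BR,T=edge(c,(290,223),(276,262),5),edge(c,(357,223),(372,262),5),edge(c,(279,262),(369,262),5)
B=edge(c,(293,222),(354,222),4)
z=p[2]+.026
t=tl(plane(c,[cross(T,BL),cross(T,BR)],z));b=tl(plane(c,[cross(B,BL),cross(B,BR)],z-.056))
print("block px",cross(T,BL),cross(T,BR),cross(B,BL),cross(B,BR),"top",t,"bot",b)
```

```text
plate tool 40 40 40 [[ 0.036  -0.0499  0.0777]
 [ 0.0358  0.049   0.0777]
 [ 0.0122 -0.0503  0.0777]
 [ 0.0146  0.0491  0.0777]] w 0.09893806482967539
yaw L,R,N [np.float64(-179.09857414097328), np.float64(179.70824701780444), np.float64(-0.11677551434750283)]Traceback (most recent call last):
  File "<stdin>", line 11, in <module>
ValueError: max() iterable argument is empty
```

Run:
```python
from m import *
c=pickle.load(open("w5.pkl","rb"));o=get_obs();R=Rot.from_quat(o["tool_rot"]).as_matrix();p=o["position"]
tl=lambda X:(X-p)@R
BL,BR,T=edge(c,(290,224),(277,260),4),edge(c,(357,224),(371,260),4),edge(c,(281,262),(367,262),5);B=edge(c,(293,222),(354,222),4)
TL,TR=edge(c,(276,266),(276.5,298),4),edge(c,(371.5,266),(371,298),4)
z=p[2]+.026
t=tl(plane(c,[cross(T,TL),cross(T,TR),TL[0],TR[0]],z));b=tl(plane(c,[cross(B,BL),cross(B,BR)],z-.056))
print(BL[2],BR[2],T[2],B[2],TL[2],TR[2]);print(cross(T,TL),cross(T,TR),cross(B,BL),cross(B,BR));print("top",t,"bot",b)
```

```text
Traceback (most recent call last):
  File "m.py", line 11, in edge
    P=np.array(P,np.float32);f=cv2.fitLine(P,cv2.DIST_HUBER,0,.01,.01).ravel();return f[2:],f[:2],len(P)
                               ~~~~~~~~~~~^^^^^^^^^^^^^^^^^^^^^^^^^^^^
cv2.error: OpenCV(4.12.0) /io/opencv/modules/imgproc/src/linefit.cpp:618: error: (-215:Assertion failed) npoints2 >= 0 || npoints3 >= 0 in function 'fitLine'
```

Run:
```python
from m import *
c=pickle.load(open("w5.pkl","rb"));o=get_obs();R=Rot.from_quat(o["tool_rot"]).as_matrix();p=o["position"]
tl=lambda X:(X-p)@R
z=p[2]+.026
for r,h in((275,z),(290,z),(223,z-.056)):
    g=cv2.GaussianBlur(cv2.cvtColor(c["img"],cv2.COLOR_RGB2GRAY),(0,0),.8).astype(float)[r-1:r+2].mean(0);d=np.gradient(g)
    a=265+d[265:305].argmax();b=345+d[345:385].argmin();print(r,a,b,tl(plane(c,[(a,r),(b,r)],h)).tolist())
g=c["img"][:,:,1].astype(int)
print(g[226,228:262].tolist());print(g[226,384:416].tolist())
```

```text
275 275 371 [[0.02350505631473083, -0.013794719132147321, -0.026000376808542336], [0.023509885059053163, 0.01579176908141389, -0.02600120966828816]]
290 276 370 [[0.018586174447972954, -0.013621981957493427, -0.02600022157249959], [0.018590731331175003, 0.015620714777988164, -0.02600104474749192]]
223 289 357 [[0.028013172247586617, -0.013702931237797906, 0.029999473931714687], [0.028018693148238436, 0.015698867018907284, 0.0299986462474827]]
[100, 87, 65, 67, 67, 73, 98, 117, 116, 115, 115, 115, 115, 116, 116, 115, 115, 115, 114, 114, 112, 114, 114, 112, 96, 69, 67, 68, 67, 67, 67, 67, 67, 67]
[72, 74, 73, 82, 106, 119, 120, 119, 117, 119, 119, 120, 120, 184, 222, 222, 222, 220, 220, 220, 222, 223, 187, 114, 107, 123, 122, 159, 179, 179, 179, 180]
```

The plate centre lies 1.5 mm toward -y of the held block and square within about 0.2°. I shift and lower until it touches.

```bash
python3 -m pendant '[[[0,-0.0015,0.02,0,0,0,0.25],[0,0,0.016,0,0,0,0.25],[0,0,0.007,0,0,0,0.25],[0,0,0,0,0,0,0.25],[0,0,0,0,0,0,0.25]]]' && python3 -m pendant '[[[0,0,0.001,0,0,0,0.25],[0,0,0.001,0,0,0,0.25],[0,0,0.001,0,0,0,0.25],[0,0,0,0,0,0,0.25],[0,0,0,0,0,0,0.25]]]'
```

```text
time: 20.75
position: [0.4987, 0.1286, 0.047]
tool_rot: [0.131, 0.991, 0.0, 0.0]
ft_force: [0.7, 0.7, -4.3]
grip_width: 0.0294
grip_force: 40.0
time: 21.38
position: [0.4983, 0.1286, 0.0437]
tool_rot: [0.131, 0.991, -0.0, -0.0]
ft_force: [0.5, -0.1, -3.7]
grip_width: 0.0297
grip_force: 40.0
```

```bash
for i in 1; do python3 -m pendant '[[[0,0,0.0005,0,0,0,0.25],[0,0,0.0005,0,0,0,0.25],[0,0,0,0,0,0,0.25],[0,0,0,0,0,0,0.25],[0,0,0,0,0,0,0.25]]]'; done; python3 -m pendant '[[[0,0,0.0005,0,0,0,0.25],[0,0,0,0,0,0,0.25],[0,0,0,0,0,0,0.25],[0,0,0,0,0,0,0.25],[0,0,0,0,0,0,0.25]]]'; python3 -m pendant '[[[0,0,0.0005,0,0,0,0.25],[0,0,0,0,0,0,0.25],[0,0,0,0,0,0,0.25],[0,0,0,0,0,0,0.25],[0,0,0,0,0,0,0.25]]]'
```

```text
time: 22.0
position: [0.4983, 0.1286, 0.0427]
tool_rot: [0.131, 0.991, -0.0, -0.0]
ft_force: [-0.4, 0.1, -4.2]
grip_width: 0.0299
grip_force: 40.0
time: 22.62
position: [0.4983, 0.1286, 0.0422]
tool_rot: [0.131, 0.991, -0.0, 0.0]
ft_force: [-1.1, 0.2, -4.2]
grip_width: 0.0298
grip_force: 40.0
time: 23.25
position: [0.4983, 0.1286, 0.0417]
tool_rot: [0.131, 0.991, 0.0, 0.0]
ft_force: [0.4, -0.0, -4.3]
grip_width: 0.03
grip_force: 40.0
```

```bash
python3 -m pendant '[[[0,0,0.0003,0,0,0,0.25],[0,0,0,0,0,0,0.25],[0,0,0,0,0,0,0.25],[0,0,0,0,0,0,0.25],[0,0,0,0,0,0,0.25]]]'; python3 -m pendant '[[[0,0,0.0003,0,0,0,0.25],[0,0,0,0,0,0,0.25],[0,0,0,0,0,0,0.25],[0,0,0,0,0,0,0.25],[0,0,0,0,0,0,0.25]]]';  python3 -m pendant '[[[0,0,0.0003,0,0,0,0.25],[0,0,0,0,0,0,0.25],[0,0,0,0,0,0,0.25],[0,0,0,0,0,0,0.25],[0,0,0,0,0,0,0.25]]]'
```

```text
time: 23.88
position: [0.4983, 0.1286, 0.0416]
tool_rot: [0.131, 0.991, -0.0, 0.0]
ft_force: [-0.1, 0.1, 0.4]
grip_width: 0.0298
grip_force: 40.0
time: 24.5
position: [0.4983, 0.1286, 0.0416]
tool_rot: [0.131, 0.991, 0.0, 0.0]
ft_force: [-1.4, -1.2, 4.7]
grip_width: 0.0297
grip_force: 40.0
time: 25.12
position: [0.4983, 0.1286, 0.0416]
tool_rot: [0.131, 0.991, 0.0, 0.0]
ft_force: [-2.4, -0.6, 8.2]
grip_width: 0.0297
grip_force: 40.0
```

```bash
python3 -m pendant '[[[0,0,-0.0006,0,0,0,0.25],[-0.005,0,0,0,0,0,0.25],[-0.006,0,0,0,0,0,0.25],[-0.005,0,0,0,0,0,0.25],[0,0,0,0,0,0,0.25]]]'; python3 -m pendant '[[[0,0,0,0,0,0,0.25],[-0.001,0,0,0,0,0,0.25],[-0.001,0,0,0,0,0,0.25],[0,0,0,0,0,0,0.25],[0,0,0,0,0,0,0.25]]]'
python3 - <<'E'
from h import *
import pickle
o=get_obs();R=Rot.from_quat(o["tool_rot"]).as_matrix();p=o["position"];print(p,o["ft_force"]@R)
c=cam("wrist");pickle.dump(c,open("w6.pkl","wb"));s=cam("scene");d=cam("side")
im=np.zeros((560,800,3),np.uint8);im[:300,:400]=cv2.resize(c["img"],(400,300))
u,v=proj(s,[[.54,.12,.05]])[0].astype(int);im[:300,400:]=cv2.resize(s["img"][v-38:v+37,u-50:u+50],(400,300),interpolation=2)
u,v=proj(d,[[.54,.12,.05]])[0].astype(int);im[300:,:]=cv2.resize(d["img"][v-28:v+37,u-100:u+100],(800,260),interpolation=2)
cv2.imwrite("pics/w6.png",im[:,:,::-1])
E
```

```text
time: 25.75
position: [0.5127, 0.1246, 0.0416]
tool_rot: [0.131, 0.991, -0.0, -0.001]
ft_force: [-4.1, 0.2, 6.9]
grip_width: 0.0294
grip_force: 40.0
time: 26.38
position: [0.5127, 0.1246, 0.0416]
tool_rot: [0.131, 0.991, -0.0, -0.003]
ft_force: [-6.8, 2.4, 8.4]
grip_width: 0.03
grip_force: 40.0
[0.51273908 0.12460459 0.04161199] [ 7.20456767  0.50736906 -8.37052462]
```

View pics/w6.png

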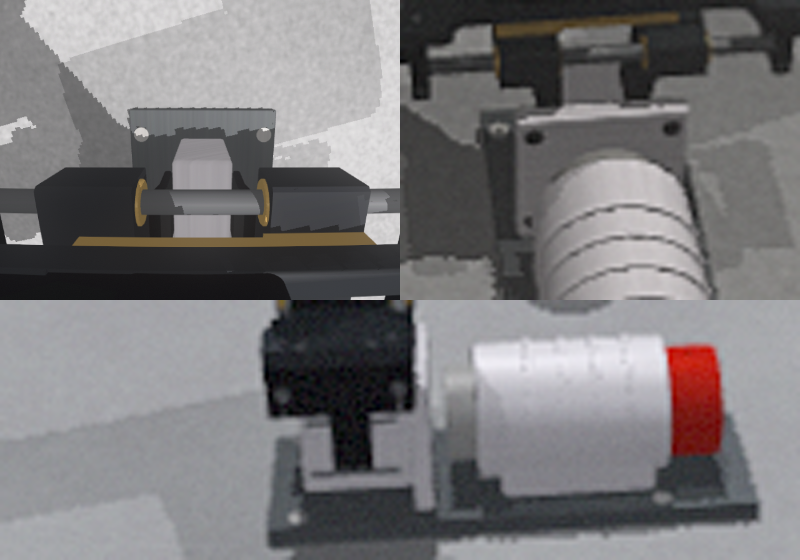

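The composite shows the cover upright in front of the case. In the side crop the plate front is at column 433 and the disc at 443, so a 5 mm gap remains and the disc is not touched. The force is sliding friction from the downward load, so I unload it by lifting slightly.

```bash
python3 -m pendant '[[[0,0,-0.0006,0,0,0,0.25],[0,0,0,0,0,0,0.25],[0,0,0,0,0,0,0.25],[0,0,0,0,0,0,0.25],[0,0,0,0,0,0,0.25]]]'; python3 -m pendant '[[[0,0,-0.0006,0,0,0,0.25],[0,0,0,0,0,0,0.25],[0,0,0,0,0,0,0.25],[0,0,0,0,0,0,0.25],[0,0,0,0,0,0,0.25]]]'
python3 - <<'E'
from h import *
o=get_obs();R=Rot.from_quat(o["tool_rot"]).as_matrix();print(o["position"],o["ft_force"]@R,R.T[2],o["moment"]@R)
E
```

```text
time: 27.15
position: [0.5159, 0.1238, 0.0417]
tool_rot: [0.131, 0.991, -0.0, 0.0]
ft_force: [-0.2, -0.0, -4.0]
grip_width: 0.0298
grip_force: 40.0
time: 27.78
position: [0.5157, 0.1239, 0.0426]
tool_rot: [0.131, 0.991, -0.0, -0.0]
ft_force: [-0.4, -0.4, -4.3]
grip_width: 0.0295
grip_force: 40.0
[0.5156953  0.12392114 0.04257694] [ 0.26709057 -0.48471416  4.28147096] [-3.47656817e-05 -3.09321393e-05 -9.99999999e-01] [-0.0779227   0.07069026  0.00461615]
```

```bash
for i in 1; do python3 -m pendant '[[[-0.001,0,0,0,0,0,0.25],[-0.001,0,0,0,0,0,0.25],[0,0,0,0,0,0,0.25],[0,0,0,0,0,0,0.25],[0,0,0,0,0,0,0.25]]]'; python3 -m pendant '[[[-0.001,0,0,0,0,0,0.25],[-0.001,0,0,0,0,0,0.25],[0,0,0,0,0,0,0.25],[0,0,0,0,0,0,0.25],[0,0,0,0,0,0,0.25]]]';python3 -m pendant '[[[-0.001,0,0,0,0,0,0.25],[-0.001,0,0,0,0,0,0.25],[0,0,0,0,0,0,0.25],[0,0,0,0,0,0,0.25],[0,0,0,0,0,0,0.25]]]'; done
```

```text
time: 28.4
position: [0.5176, 0.1234, 0.0426]
tool_rot: [0.131, 0.991, -0.0, -0.0]
ft_force: [0.7, 1.4, -3.7]
grip_width: 0.0298
grip_force: 40.0
time: 29.02
position: [0.5195, 0.1229, 0.0426]
tool_rot: [0.131, 0.991, -0.0, -0.0]
ft_force: [-0.2, -0.3, -5.4]
grip_width: 0.0301
grip_force: 40.0
time: 29.65
position: [0.5214, 0.1224, 0.0426]
tool_rot: [0.131, 0.991, 0.0, -0.0]
ft_force: [0.4, 1.0, -4.9]
grip_width: 0.0297
grip_force: 40.0
```

```bash
python3 -m pendant '[[[-0.001,0,0,0,0,0,0.25],[-0.001,0,0,0,0,0,0.25],[0,0,0,0,0,0,0.25],[0,0,0,0,0,0,0.25],[0,0,0,0,0,0,0.25]]]'; python3 -m pendant '[[[-0.001,0,0,0,0,0,0.25],[-0.001,0,0,0,0,0,0.25],[0,0,0,0,0,0,0.25],[0,0,0,0,0,0,0.25],[0,0,0,0,0,0,0.25]]]';python3 -m pendant '[[[-0.001,0,0,0,0,0,0.25],[-0.001,0,0,0,0,0,0.25],[0,0,0,0,0,0,0.25],[0,0,0,0,0,0,0.25],[0,0,0,0,0,0,0.25]]]'
```

```text
time: 30.28
position: [0.5231, 0.1219, 0.0425]
tool_rot: [0.131, 0.991, -0.0, -0.0]
ft_force: [-1.6, 0.6, -4.0]
grip_width: 0.0298
grip_force: 40.0
time: 30.9
position: [0.5249, 0.1214, 0.0425]
tool_rot: [0.131, 0.991, -0.0, -0.001]
ft_force: [-3.5, 1.9, -2.9]
grip_width: 0.0296
grip_force: 40.0
time: 31.52
position: [0.5263, 0.121, 0.0425]
tool_rot: [0.131, 0.991, -0.0, -0.001]
ft_force: [-4.8, 2.5, -2.8]
grip_width: 0.0296
grip_force: 40.0
```

```bash
python3 -m pendant '[[[-0.001,0,0.0005,0,0,0,0.25],[-0.001,0,0,0,0,0,0.25],[0,0,0,0,0,0,0.25],[0,0,0,0,0,0,0.25],[0,0,0,0,0,0,0.25]]]'; python3 -m pendant '[[[-0.001,0,0.0003,0,0,0,0.25],[0,0,0,0,0,0,0.25],[0,0,0,0,0,0,0.25],[0,0,0,0,0,0,0.25],[0,0,0,0,0,0,0.25]]]'
python3 - <<'E'
from h import *
o=get_obs();R=Rot.from_quat(o["tool_rot"]).as_matrix();print(o["position"],o["ft_force"]@R,R.T[2],o["moment"]@R)
E
```

```text
time: 32.15
position: [0.5273, 0.1206, 0.0419]
tool_rot: [0.131, 0.991, -0.0, -0.002]
ft_force: [-6.2, 2.5, -0.6]
grip_width: 0.03
grip_force: 40.0
time: 32.78
position: [0.5279, 0.1204, 0.0416]
tool_rot: [0.131, 0.991, -0.0, -0.002]
ft_force: [-6.4, 3.6, 0.0]
grip_width: 0.0296
grip_force: 40.0
[0.52793329 0.12037214 0.04163478] [ 7.14068072  1.84455024 -0.00788119] [-4.64048595e-03  2.91819849e-04 -9.99989190e-01] [-0.13956538  1.01695873  0.03558615]
```

```bash
python3 -m pendant '[[[-0.001,0,0,0,-0.2,0,0.25],[-0.001,0,0,0,-0.2,0,0.25],[-0.0005,0,0,0,0,0,0.25],[0,0,0,0,0,0,0.25],[0,0,0,0,0,0,0.25]]]'; python3 -m pendant '[[[0,0,0,0,0,0,0.25],[0,0,0,0,0,0,0.25],[0,0,0,0,0,0,0.25],[0,0,0,0,0,0,0.25],[0,0,0,0,0,0,0.25]]]'
python3 - <<'E'
from h import *
o=get_obs();R=Rot.from_quat(o["tool_rot"]).as_matrix();print(o["position"],o["ft_force"]@R,R.T[2],np.degrees(np.arctan2(R[1,1],R[0,1]))-90)
E
```

```text
time: 33.4
position: [0.5284, 0.1202, 0.0416]
tool_rot: [0.131, 0.991, -0.001, -0.001]
ft_force: [-9.3, 4.1, 2.5]
grip_width: 0.0298
grip_force: 40.0
time: 34.02
position: [0.5284, 0.1202, 0.0416]
tool_rot: [0.131, 0.991, -0.001, -0.001]
ft_force: [-8.3, 4.6, 2.2]
grip_width: 0.0292
grip_force: 40.0
[0.52844254 0.12017943 0.04160765] [ 9.2439012   2.30614525 -2.18628211] [-1.82925420e-03 -9.75836076e-04 -9.99997851e-01] -15.011771963326382
```

```bash
python3 -m pendant '[[[0,0,-0.0003,0,0,0,0.25],[0,0,0,0,0,0,0.25],[0,0,0,0,0,0,0.25],[0,0,0,0,0,0,0.25],[0,0,0,0,0,0,0.25]]]'; python3 -m pendant '[[[0,0.0003,-0.0002,0,0,0,0.25],[0,0,0,0,0,0,0.25],[0,0,0,0,0,0,0.25],[0,0,0,0,0,0,0.25],[0,0,0,0,0,0,0.25]]]'
python3 - <<'E'
from h import *
o=get_obs();R=Rot.from_quat(o["tool_rot"]).as_matrix();print(o["position"],o["ft_force"]@R,R.T[2],np.degrees(np.arctan2(R[1,1],R[0,1]))-90)
E
```

```text
time: 34.65
position: [0.5286, 0.1202, 0.0416]
tool_rot: [0.131, 0.991, -0.001, -0.001]
ft_force: [-8.8, 4.6, -0.4]
grip_width: 0.0295
grip_force: 40.0
time: 35.28
position: [0.5286, 0.1202, 0.0416]
tool_rot: [0.131, 0.991, -0.001, -0.001]
ft_force: [-8.9, 3.3, -1.4]
grip_width: 0.0297
grip_force: 40.0
[0.52859407 0.12017218 0.04163691] [9.41377191 0.91031326 1.37456341] [-0.00195532 -0.00130334 -0.99999724] -15.014354359859254
```

```bash
python3 -m pendant '[[[0,0.0001,-0.0005,0,0,0,0.25],[-0.0007,0,0,0,0,0,0.25],[0,0,0,0,0,0,0.25],[0,0,0,0,0,0,0.25],[0,0,0,0,0,0,0.25]]]'; python3 -m pendant '[[[0,0,0,0,0,0,0.25],[0,0,0,0,0,0,0.25],[0,0,0,0,0,0,0.25],[0,0,0,0,0,0,0.25],[0,0,0,0,0,0,0.25]]]'
python3 - <<'E'
from h import *
o=get_obs();R=Rot.from_quat(o["tool_rot"]).as_matrix();print(o["position"],o["ft_force"]@R,R.T[2],np.degrees(np.arctan2(R[1,1],R[0,1]))-90)
E
```

```text
time: 35.9
position: [0.5288, 0.1201, 0.0417]
tool_rot: [0.131, 0.991, -0.001, -0.001]
ft_force: [-8.8, 3.3, -4.2]
grip_width: 0.03
grip_force: 40.0
time: 36.52
position: [0.5288, 0.1201, 0.0417]
tool_rot: [0.131, 0.991, -0.001, -0.001]
ft_force: [-8.4, 2.8, -3.8]
grip_width: 0.0293
grip_force: 40.0
[0.52884261 0.12012056 0.04168551] [8.81643768 0.53314169 3.82390689] [-0.00303157 -0.00130562 -0.99999455] -15.010105792230746
```

```bash
python3 -m pendant '[[[-0.0007,0,0,0,0,0,0.25],[-0.0007,0,0,0,-0.15,0,0.25],[0,0,0,0,0,0,0.25],[0,0,0,0,0,0,0.25],[0,0,0,0,0,0,0.25]]]'; python3 -m pendant '[[[0,0,0,0,0,0,0.25],[0,0,0,0,0,0,0.25],[0,0,0,0,0,0,0.25],[0,0,0,0,0,0,0.25],[0,0,0,0,0,0,0.25]]]'
python3 - <<'E'
from h import *
o=get_obs();R=Rot.from_quat(o["tool_rot"]).as_matrix();print(o["position"],o["ft_force"]@R,R.T[2],np.degrees(np.arctan2(R[1,1],R[0,1]))-90)
E
```

```text
time: 37.15
position: [0.5294, 0.1199, 0.0417]
tool_rot: [0.131, 0.991, -0.001, -0.001]
ft_force: [-9.6, 3.9, -2.7]
grip_width: 0.0297
grip_force: 40.0
time: 37.78
position: [0.5295, 0.1199, 0.0417]
tool_rot: [0.131, 0.991, -0.001, -0.001]
ft_force: [-9.4, 5.0, -2.7]
grip_width: 0.0296
grip_force: 40.0
[0.52945681 0.11990547 0.04166321] [10.40822856  2.38368553  2.69034176] [-0.00203507 -0.00180113 -0.99999631] -15.014737266802612
```

```bash
python3 -m pendant '[[[-0.0003,0.0002,0,0,0,0,0.25],[0,0,0.0001,0,0,0,0.25],[0,0,0,0,0,0,0.25],[0,0,0,0,0,0,0.25],[0,0,0,0,0,0,0.25]]]'; python3 -m pendant '[[[0,0,0,0,0,0,0.25],[0,0,0,0,0,0,0.25],[0,0,0,0,0,0,0.25],[0,0,0,0,0,0,0.25],[0,0,0,0,0,0,0.25]]]'
python3 - <<'E'
from h import *
import pickle
A=[]
for i in range(12):
    c=cam("wrist");o=get_obs();R=Rot.from_quat(o["tool_rot"]).as_matrix();A.append(np.r_[o["position"],o["ft_force"]@R,R[:2,2]])
np.set_printoptions(precision=4,suppress=True)
print(np.mean(A,0),np.std(A,0))
c=cam("wrist");pickle.dump(c,open("w7.pkl","wb"));s=cam("scene");d=cam("side")
im=np.zeros((560,800,3),np.uint8);im[:300,:400]=cv2.resize(c["img"],(400,300))
u,v=proj(s,[[.54,.12,.05]])[0].astype(int);im[:300,400:]=cv2.resize(s["img"][v-38:v+37,u-50:u+50],(400,300),interpolation=2)
u,v=proj(d,[[.54,.12,.05]])[0].astype(int);im[300:,:]=cv2.resize(d["img"][v-28:v+37,u-100:u+100],(800,260),interpolation=2)
cv2.imwrite("pics/w7.png",im[:,:,::-1])
E
```

```text
time: 38.4
position: [0.5295, 0.1199, 0.0417]
tool_rot: [0.131, 0.991, -0.001, -0.001]
ft_force: [-10.4, 4.4, -1.4]
grip_width: 0.0299
grip_force: 40.0
time: 39.02
position: [0.5295, 0.1199, 0.0417]
tool_rot: [0.131, 0.991, -0.001, -0.001]
ft_force: [-11.3, 3.9, -2.9]
grip_width: 0.0295
grip_force: 40.0
[ 0.5295  0.1199  0.0417 10.5423  0.6487  1.7182 -0.0027 -0.0019] [0.     0.     0.     0.2616 0.5531 0.4883 0.     0.    ]
```

View pics/w7.png

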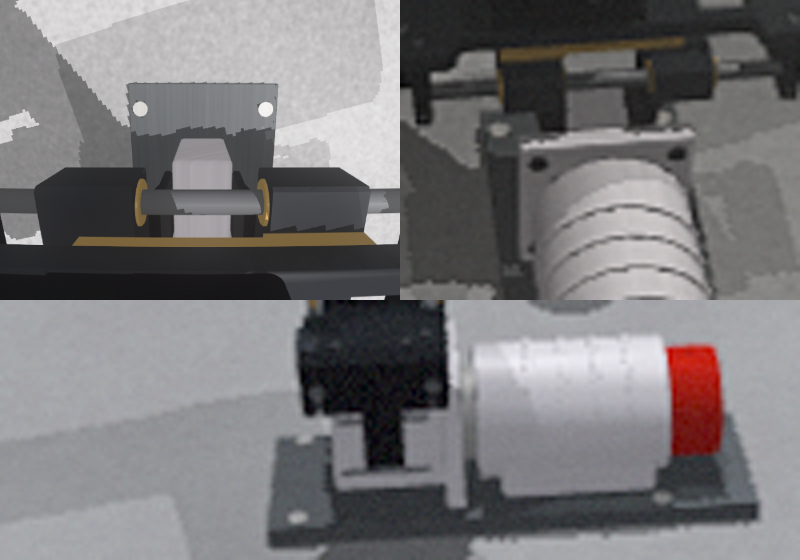

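The side crop shows the plate front at column 465, a few mm short of the case face at 475, so the disc is about half in. In the wrist view the screws' midpoint (202.5) matches the block's midpoint (202.5), so the cover is centred. I take out the last 0.2° of tilt and seat the cover more firmly.

```bash
python3 -m pendant '[[[0,0,0.00015,0,-0.15,0,0.25],[0,0,0,0,0,0,0.25],[0,0,0,0,0,0,0.25],[0,0,0,0,0,0,0.25],[0,0,0,0,0,0,0.25]]]'
python3 - <<'E'
from h import *
A=[]
for i in range(16):
    c=cam("side");o=get_obs();R=Rot.from_quat(o["tool_rot"]).as_matrix();A.append(np.r_[o["position"],o["ft_force"]@R,R[:2,2]])
np.set_printoptions(precision=4,suppress=True)
print(np.mean(A,0),np.std(A,0),o["time"])
E
```

```text
time: 40.4
position: [0.5295, 0.1199, 0.0416]
tool_rot: [0.131, 0.991, -0.001, 0.0]
ft_force: [-10.1, 4.4, -0.9]
grip_width: 0.0296
grip_force: 40.0
[ 0.5295  0.1199  0.0416 10.6088  0.4344  0.5042 -0.0002 -0.0026] [0.     0.     0.     0.3899 0.4285 0.5977 0.     0.    ] 41.2
```

The cover is seated and level, with a push of about 10 N. I hand in now.

```bash
python3 -c "
from rig import hand_in
print(hand_in())"
```

```text
the job is handed in; nothing more can be done
None
```

The job is handed in: three bolts stand in the tray and two on the mat, and the arm still holds the cover on the base plate, centred and square, with a measured push of about 10.5 N; the disc is an estimated 7.6 mm in, from arm position and force because the camera could not resolve it finely.

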